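# Seat the sugar canister in its spring holder

### The arm

A 7-joint arm with a two-finger parallel gripper is mounted at the origin on the work surface. World frame = base frame: x ahead of the robot, y to its left, z up, the work surface at z = 0. Lengths are in m, angles in rad, forces in N, time in s.
With the tool pointing down it reaches from about 0.425 to 0.825 m from the base axis. Payload 3.6 kg.
Tool frame: the origin (TCP) lies at the very end of the fingers, on their centre line; the grasp point (between the pads) lies 19 mm behind it; z points along the fingers, x is the direction in which the jaws open and shut, and the axes are right-handed (so a half turn about z gives the same grasp; the last joint's range is limited). The gripper opens to 85 mm and grips with 20 to 120 N. Pads are 22 mm wide; open, the fingers measure 114 mm over their backs; the gripper's body (76 mm by 85 mm) begins 54 mm behind the grasp point. The pads swing forward as they close: fully open they stand 13 mm farther back than shut.
Start: joints at [-1.188, 0.615, -0.013, 1.423, 0.008, 1.103, -0.04], TCP at [0.258, 0.596, 0.231] pointing down, gripper open.
Joint ranges: [-3.12, 3.12], [-0.3, 2.06], [-1.34, 1.32], [0.26, 2.42], [-1.36, 4.5], [0.01, 1.98], [-2.84, 2.84]. Speed limits (rad/s): [2.79, 2.79, 3.14, 3.14, 3.14, 3.14, 3.14].

### API

Orientations are given as a rotation vector (axis times angle).
In Python, from workcell import bot gives the robot as it stands.
- The arm moves only by the tool servo_tool, never from a script. Its argument "increments" is text: rows parted by semicolons, each of 7 numbers parted by spaces: the shift along the tool's x, y, z in mm, then the turn, a rotation vector about the tool's x, y, z in rad, then the opening, from -1 (shut) to 1 (fully open). A call has 1 to 8 rows; each row shifts and turns the commanded pose from where the row before left it, along the tool's axes as they then stand; what a row does not reach is not made up. A row lasts 1/12 s, in which the tool goes at most 41.7 mm and 7.16 degrees, less where a joint would pass 70% of its speed; a pose out of reach is approached as far as the arm can. A call is refused whole if a number of a shift passes 41.7 or a number of a turn 0.125, either way. A call with a gripper value outside its range is refused whole. The fingers move at their own pace and stop on an object; "force" is the grip in N (left out, the last holds). Time passes only in rows, so rows that do not move let the fingers close. It gives the time, the measured TCP pose, the force and the opening at its end, in the units of the state.
- bot.get_state(): the state, without advancing time (a new reading comes with each control period).
- bot.camera(name): name is "scene" or "top" or "wrist"; returns the picture (400x640x3 uint8, red, green, blue); there is no depth.
- bot.camera_info(name): a dict with "K" (3x3 intrinsics, pixels), "pose" (4x4, takes a point from camera to world coordinates); the wrist camera has in their place "T_tool_cam" (4x4, takes a point from camera to tool coordinates, whose origin is the TCP and whose axes are the tool frame's). Camera axes: x right, y down, z forward; pixel columns grow to the right and rows downward; lengths in m; the calibration is good to about 2 mm. A picture is of the moment at which its call begins: read the wrist's pose just before it. camera_info takes no time and is no camera call.
- bot.job_done(): hands the job in, once; it reports no verdict.
The state is a dict: "time": time; "joint_positions": joint angles; "qd": joint speeds; "tau": joint torques, N m; "ee_pos": TCP position; "orientation": TCP orientation; "contact_force": force on the tool from outside, world axes, zero at the start; "wrist_torque": the same for the moment, N m; "gripper_width": opening from 0.0 (shut) to 1.0 (fully open).
Only numpy, scipy, OpenCV 4.12 (cv2) and the standard library are available. Lean on these libraries where they do the work, as an engineer would, in place of code of your own. Each camera call takes 0.05 s, during which the arm holds its last target.

### The job

Take the round sugar canister off the cooling rack and stand it on the tiles in front of the open mouth of the spring holder. Slide it along the tiles, past the spring plunger, until it is fully home against both stop balls, and press it home with about 12 N for half a second, never more than 16 N, then let go so that the plunger keeps it there, upright. Feel for the stops, whose setting is not known, and leave the jug, the plate and the waffle pan alone.

Things in the scene. Friction and masses are not known exactly. Their poses are not given: they have to be found in the camera images.
- canister_center (a point): Centre (half-way up, on the axis) of the loose brushed-metal sugar canister: an upright cylinder 60 mm across, 100 mm tall, 0.35 to 0.5 kg; z axis = its axis, up. It starts on the cooling rack. The tiles are glossy and slippery. On the tiles this point is 50 mm high. Grip it near its top: in the holder, parts beside it reach up to 52 mm.
- canister: The same canister; origin at the centre of its underside, z axis up.
- holder: Steel frame of the spring holder, fixed; origin on the tiles. +x points from its open mouth inwards, +y to the left looking in. No floor plate: the canister slides in on the tiles along +x, its axis on y = 0. The frame carries a carriage (stop bar at x = 64 to 76 mm, 52 mm high, two stop balls, plunger) that is locked at a setting s of -15 to +15 mm along x, NOT measured.
- mouth (a point): Point on the tiles in front of the holder's mouth, at holder (-95, 0) mm: a good, clear place to stand the canister's axis before sliding it in. Axes as the holder's.
- seat (a point): The holder's origin: the seat when s = 0. Polished stop balls, 6 mm radius, 42 mm high, on the rigid carriage: back one at holder (32.6 + s, -15.2) mm, left one at (9.3 + s, 34.8) mm. A seated canister has its axis at (s, 0), touching both balls and the plunger's roller. Push it low, near the balls' height: pushed at its top it tips. Contact forces on balls and roller add up to about 10 N from the spring alone, plus roughly the push.
- plunger (a joint): Travel (m) of the spring plunger, 0 = out, 0.024 = in. Its free-turning roller nose, 8 mm radius, 42 mm high, is at holder x = s - 24.4 mm, y = -16.5 mm - travel, from a grey block at y = -65 to -93 mm, 52 mm high. It yields to -y with 1.5 N + 0.15 N per mm. The canister pushes it aside going in (up to 5 N along x); then it bears on its front right side: about 11.5 mm when seated.
- rack: Chrome cooling rack, fixed, 200 x 240 mm, 28 mm high; origin under its centre. The canister stands on it at the start.
- jug: Bystander: clear glass measuring jug, 90 mm wide, 120 mm high, handle on its +y side; origin at its underside.
- plate: Bystander: white ceramic plate, 160 mm across, 20 mm high; origin at its underside.
- waffle_pan: Bystander: closed dark waffle pan 170 x 170 x 44 mm with two steel handles towards its +y; origin at its underside.
Mind the look-alikes: they are no part of the job. Of the things shaped like the canister, the aluminium one is meant. What is shaped like the holder but turquoise is not meant.

How it is judged:
On the way, in this order (a step that is already met when the one before it is completed fails the run):
1. the canister stands upright on the tiles in front of the holder's mouth (height (world z) of canister_center below 0.056 m and angle between canister_center's own z axis and vertical below 0.06 rad and x of canister_center in the frame of holder between -0.15 and -0.06 m and y of canister_center in the frame of holder between -0.05 and 0.05 m), for 0.1 s.
2. the canister, on the tiles in the holder, is pressed home: its contact forces on the two stops and the plunger add up to more than 17 N (a push of some 7 to 10 N; the spring alone gives about 10 N) (height (world z) of canister_center below 0.056 m and x of canister_center in the frame of holder between -0.019 and 0.019 m and y of canister_center in the frame of holder between -0.004 and 0.004 m and contact force between canister and holder above 17 N), for 0.25 s.
At the end, for the whole second after the job is handed in: The canister stands upright (within 0.06 rad) and still on the tiles in the holder, on its centre line within 3 mm and fully home against the stops, with the plunger's travel between 9.5 and 13.5 mm (about 11.5 when seated) (height (world z) of canister_center below 0.056 m and angle between canister_center's own z axis and vertical below 0.06 rad and x of canister_center in the frame of holder between -0.019 and 0.019 m and y of canister_center in the frame of holder between -0.003 and 0.003 m and value of joint plunger between 0.0095 and 0.0135 m and linear speed of canister below 0.01 m/s); the robot touches nothing.
It fails at once if the canister is pressed too hard: its contact forces on stops and plunger add up to more than 30 N (a push of about 19 N) (contact force between canister and holder above 30 N).
It fails at once if the canister is over the holder while lifted off the tiles (horizontal distance between canister_center and holder below 0.04 m and height (world z) of canister_center above 0.06 m).
It fails at once if the canister is tipped (angle between canister_center's own z axis and vertical above 0.35 rad).
It fails at once if a bystander is moved (distance of any of jug, plate, waffle_pan from where it was at the start of the episode above 0.015 m).
It also fails if it takes over 64 s, if anything falls off the work surface, if the arm or the gripper's body presses on something with over 40 N, if the wrist force passes 120 N, or if a joint passes its speed limit or range.

## Working session

There is one attempt and no reset: what is moved stays moved. The work goes in short steps, Python scripts to look and compute and a tool call to move; the robot and the scene stay as the last step left them, time stands still between calls to the robot, and variables do not carry over. Pictures are saved under pics/ and viewed, and the job is handed in when it is done.

Besides the shell and the picture viewer there is one more tool, called as name(argument=value, ...) on one line, values as JSON. servo_tool: Moves the arm, as the interface text tells. Its arguments: {"type":"object","properties":{"increments":{"type":"string"},"force":{"type":"number"}},"required":["increments"]}

```bash
mkdir -p pics; ls; python3 - <<'E'
from workcell import bot
import cv2
s=bot.get_state(); print(s)
for n in("scene","top","wrist"):
    im=bot.camera(n); cv2.imwrite(f"pics/{n}0.png",im[:,:,::-1]); print(n,bot.camera_info(n))
E
```

```text
pics
{'time': 0.0, 'joint_positions': array([-1.18852309,  0.61593356, -0.01262453,  1.42488506,  0.00809539,
        1.10337412, -0.04039394]), 'qd': array([ 0.00029616, -0.00061643, -0.00086824, -0.00076636, -0.00068717,
       -0.00024984, -0.00013054]), 'tau': array([ 9.69675284e-05, -4.69205976e+01,  2.58897906e-01, -1.71034902e+01,
        9.87500302e-03,  9.64694278e-03,  8.66934386e-06]), 'ee_pos': array([0.25805213, 0.59576348, 0.23013337]), 'orientation': array([ 2.62482502,  1.72364464, -0.00332306]), 'contact_force': array([-0.43230493,  0.21197957, -1.05184528]), 'wrist_torque': array([-0.02787722,  0.02711214, -0.00150912]), 'gripper_width': 1.001243930512193}
scene {'K': array([[427.48015867,   0.        , 316.15704332],
       [  0.        , 427.48015867, 189.88423755],
       [  0.        ,   0.        ,   1.        ]]), 'pose': array([[ 8.92630465e-01,  3.87543301e-01, -2.30262986e-01,
         7.84086827e-01],
       [ 4.50788953e-01, -7.67865323e-01,  4.55161692e-01,
        -5.43131104e-01],
       [-4.16097733e-04, -5.10091204e-01, -8.60120219e-01,
         1.06
[... 341 characters left out ...]
[-0.99996269, -0.00741523, -0.00443158, -0.01177409],
       [ 0.0053958 , -0.13552762, -0.99075888,  1.21755513],
       [ 0.        ,  0.        ,  0.        ,  1.        ]])}
wrist {'K': array([[349.03451389,   0.        , 321.37601018],
       [  0.        , 349.03451389, 198.08860908],
       [  0.        ,   0.        ,   1.        ]]), 'T_tool_cam': array([[ 9.99998811e-01, -1.54394683e-04,  1.53428408e-03,
        -5.16579629e-04],
       [-3.02983873e-04,  9.55907352e-01,  2.93668252e-01,
        -7.52511646e-02],
       [-1.51197425e-03, -2.93668368e-01,  9.55906169e-01,
        -1.41804461e-01],
       [ 0.00000000e+00,  0.00000000e+00,  0.00000000e+00,
         1.00000000e+00]])}
```

View pics/scene0.png

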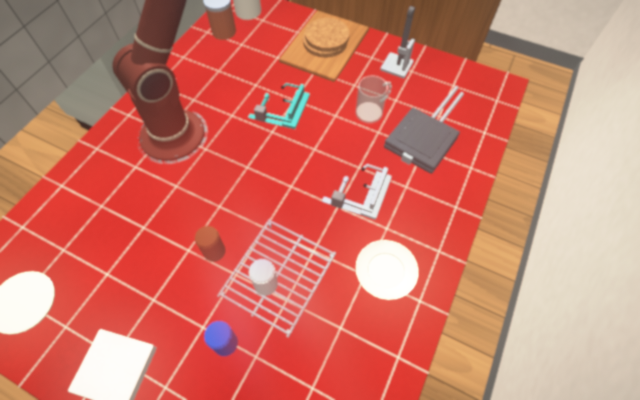

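View pics/top0.png

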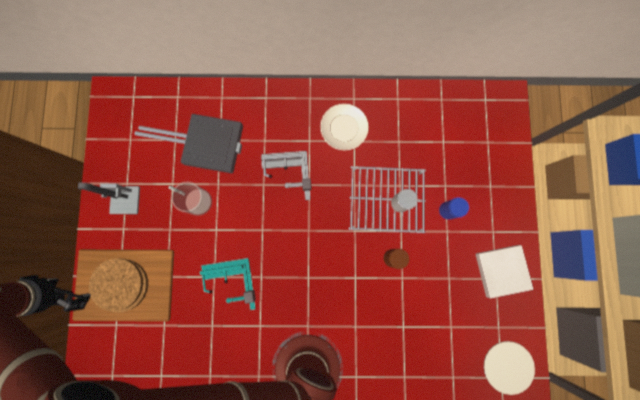

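View pics/wrist0.png

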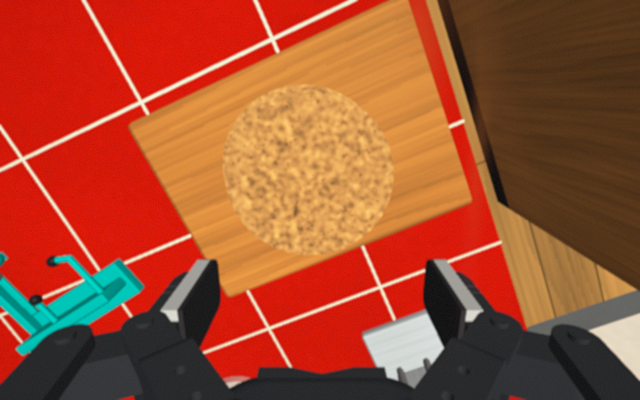

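The candidates for the canister are aluminium on the rack at top (404,200), blue at (455,208) and copper at (397,258). There are also two far ones at scene (220,18) and (247,5). The holder is either grey at top (290,172) or turquoise at (230,285). I choose the aluminium canister and the grey holder, and check both in close crops.

```bash
python3 - <<'E'
import cv2,numpy as np
t=cv2.imread("pics/top0.png"); s=cv2.imread("pics/scene0.png")
a=cv2.resize(t[140:215,250:330],(400,375),interpolation=cv2.INTER_CUBIC)
b=cv2.resize(t[160:240,345:425],(400,400),interpolation=cv2.INTER_CUBIC)[:375]
c=cv2.resize(s[155:225,315:400],(400,329),interpolation=cv2.INTER_CUBIC)[:225]
d=cv2.resize(s[245:310,230:310],(400,325),interpolation=cv2.INTER_CUBIC)[:225]
c=cv2.resize(s[160:220,320:400],(400,300))[:225+75]; d=cv2.resize(s[245:305,230:310],(400,300))
cv2.imwrite("pics/crop0.png",cv2.resize(np.vstack([np.hstack([a,b]),np.hstack([c,d])]),(704,594)))
E
```

```text
(no output)
```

View pics/crop0.png

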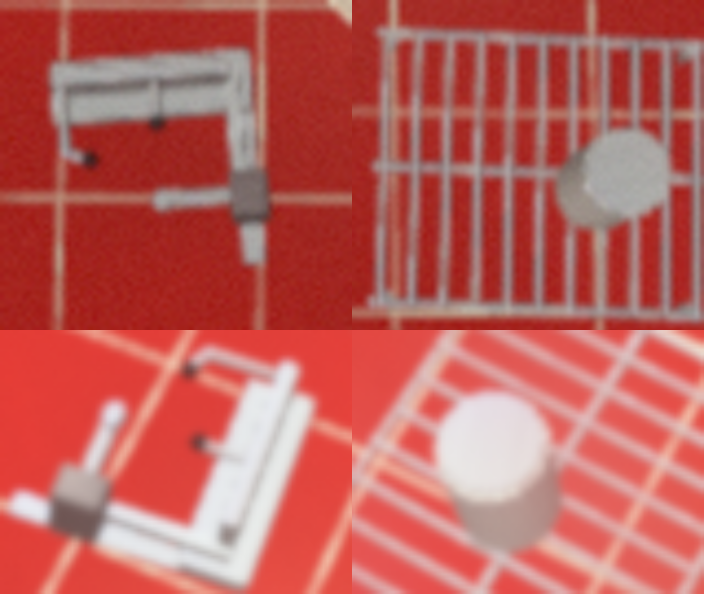

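```bash
cat > h.py <<'E'
from workcell import bot
import numpy as np,cv2
from scipy.spatial.transform import Rotation as R
def campose(n,st=None):
    i=bot.camera_info(n)
    if n!="wrist": return i["K"],i["pose"]
    st=st or bot.get_state()
    T=np.eye(4);T[:3,:3]=R.from_rotvec(st["orientation"]).as_matrix();T[:3,3]=st["ee_pos"]
    return i["K"],T@i["T_tool_cam"]
def ray(KP,px):
    K,P=KP; d=P[:3,:3]@np.linalg.solve(K,[px[0],px[1],1.]); return P[:3,3],d/np.linalg.norm(d)
def plane(KP,px,z):
    o,d=ray(KP,px); return o+d*(z-o[2])/d[2]
def tri(*obs):
    A=np.zeros((3,3));b=np.zeros(3);rs=[ray(*o) for o in obs]
    for o,d in rs:
        M=np.eye(3)-np.outer(d,d);A+=M;b+=M@o
    p=np.linalg.solve(A,b); return p,[np.linalg.norm((np.eye(3)-np.outer(d,d))@(p-o)) for o,d in rs]
def proj(KP,p):
    K,P=KP; q=K@(P[:3,:3].T@(np.asarray(p)-P[:3,3])); return q[:2]/q[2]
E
python3 - <<'E'
from h import *
np.set_printoptions(precision=4,suppress=True)
T=campose("top");S=campose("scene")
for n,a,b,z in [("can",(407.3,199.1),(262.3,271.1),.128),("back",(285.7,167.7),(365,185.5),.042),("left",(270.5,175.9),(363.2,168.9),.042),("roll",(286.8,185.5),(345.7,178.6),.042)]:
    print(n,*tri((T,a),(S,b)),plane(T,a,z),plane(S,b,z))
st=bot.get_state();print(R.from_rotvec(st["orientation"]).as_matrix())
E
```

```text
can [ 0.5146 -0.2926  0.1139] [np.float64(0.0017272353773157428), np.float64(0.001727235377315748)] [ 0.5113 -0.2901  0.128 ] [ 0.5199 -0.2952  0.128 ]
back [0.6239 0.0767 0.0367] [np.float64(0.000918509721421069), np.float64(0.0009185097214208397)] [0.622  0.0757 0.042 ] [0.6254 0.0741 0.042 ]
left [0.5968 0.1251 0.0374] [np.float64(0.0012662195267899915), np.float64(0.0012662195267900969)] [0.5948 0.1239 0.042 ] [0.5986 0.123  0.042 ]
roll [0.5658 0.0722 0.0378] [np.float64(0.0011411143965693125), np.float64(0.0011411143965694254)] [0.5641 0.0712 0.042 ] [0.5675 0.0705 0.042 ]
[[ 0.3974  0.9176 -0.0008]
 [ 0.9176 -0.3974 -0.0019]
 [-0.002  -0.     -1.    ]]
```

servo_tool(increments="0 0 12 0 0 -0.12 1; 0 0 12 0 0 -0.12 1; 0 0 12 0 0 -0.12 1; 0 0 12 0 0 -0.118 1; -35 17.6 0 0 0 0 1; -35 17.6 0 0 0 0 1; -35 17.6 0 0 0 0 1; -35 17.6 0 0 0 0 1")

```text
time: 0.82
ee_pos: [0.3388, 0.4599, 0.1828]
orientation: [2.142, 2.297, -0.001]
contact_force: [0.3, 0.1, -0.1]
gripper_width: 0.999
```

servo_tool(increments="-35 17.6 0 0 0 0 1; -35 17.6 0 0 0 0 1; -35 17.6 0 0 0 0 1; -35 17.6 0 0 0 0 1; -35 17.6 0 0 0 0 1; -35 17.6 0 0 0 0 1; -35 17.6 0 0 0 0 1; 0 0 0 0 0 0 1")

```text
time: 1.48
ee_pos: [0.4834, 0.2148, 0.183]
orientation: [2.157, 2.275, -0.005]
contact_force: [0.2, -0.8, 0.2]
gripper_width: 0.996
```

servo_tool(increments="-32 17.5 0 0 0 0 1; -32 17.5 0 0 0 0 1; -32 17.5 0 0 0 0 1; -32 17.5 0 0 0 0 1; 0 0 0 0 0 0 1; 0 0 0 0 0 0 1")

```text
time: 1.98
ee_pos: [0.5577, 0.0997, 0.1828]
orientation: [2.15, 2.29, -0.002]
contact_force: [-0.4, 1.9, 0.1]
gripper_width: 0.997
```

```bash
python3 - <<'E'
from h import *
st=bot.get_state();print(st["ee_pos"],st["orientation"])
im=bot.camera("wrist")[:,:,::-1];cv2.imwrite("pics/w1.png",im)
np.save("w1.npy",np.r_[st["ee_pos"],st["orientation"]])
E
```

```text
[0.55768023 0.09967772 0.18277494] [ 2.14996257e+00  2.28963964e+00 -2.20053540e-03]
```

View pics/w1.png

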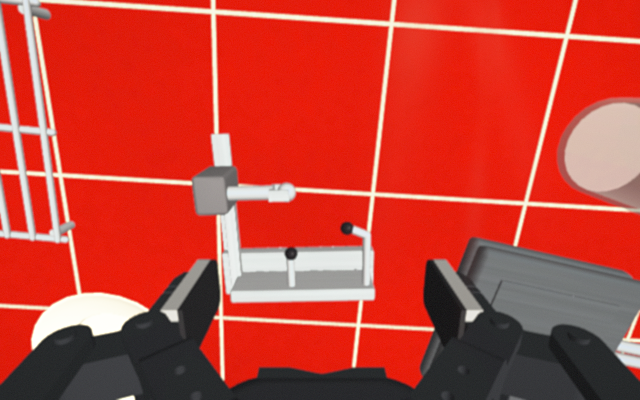

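Wrist view: the grey holder with the back ball at (291,254), the left ball at (347,229), the roller tip at about (283,192) and the block at (214,190). Next I refine these with masks.

```bash
python3 - <<'E'
from h import *
np.set_printoptions(precision=4,suppress=True)
v=np.load("w1.npy");W=campose("wrist",dict(ee_pos=v[:3],orientation=v[3:]))
im=cv2.imread("pics/w1.png");g=im.max(axis=2)
m=(g<70).astype(np.uint8)
n,l,s,c=cv2.connectedComponentsWithStats(m)
B=[(c[i],s[i]) for i in range(n) if 20<s[i][4]<400 and s[i][1]<300]; print(B)
cv2.imwrite("pics/w1c.png",cv2.resize(im[125:310,185:385],(800,740),interpolation=cv2.INTER_CUBIC)[:600])
bb=min(B,key=lambda t:abs(t[0][0]-291))[0];lb=min(B,key=lambda t:abs(t[0][0]-347))[0]
for z in(.036,.042):
    b=plane(W,bb,z);l=plane(W,lb,z);d=(l-b)[:2];yaw=np.arctan2(d[1],d[0])-np.arctan2(50.0,-23.3)
    Rz=np.array([[np.cos(yaw),-np.sin(yaw)],[np.sin(yaw),np.cos(yaw)]])
    print(z,b,l,np.linalg.norm(d),np.degrees(yaw),"seat(s)",b[:2]-Rz@[.0326,-.0152], "roll",Rz.T@(plane(W,(283,191.5),z)[:2]-b[:2])+[.0326,-.0152])
e1=plane(W,(232,302),.0);e2=plane(W,(375,299),.0);print(np.degrees(np.arctan2(*(e2-e1)[:2][::1])),e1,e2)
E
```

```text
[(array([346.3793, 227.7701]), array([341, 223,  11,  11,  87], dtype=int32)), (array([290.4382, 253.0899]), array([286, 248,  10,  11,  89], dtype=int32))]
0.036 [0.625  0.0756 0.036 ] [0.5971 0.1243 0.036 ] 0.05608585761318325 4.802693982430741 seat(s) [0.5912 0.088 ] roll [-0.0257 -0.0189]
0.042 [0.622 0.076 0.042] [0.5948 0.1237 0.042 ] 0.054919902723699066 4.802693982430715 seat(s) [0.5883 0.0884] roll [-0.0245 -0.0188]
-5.009709225868314 [0.7043 0.0129 0.    ] [0.6909 0.1654 0.    ]
```

View pics/w1c.png

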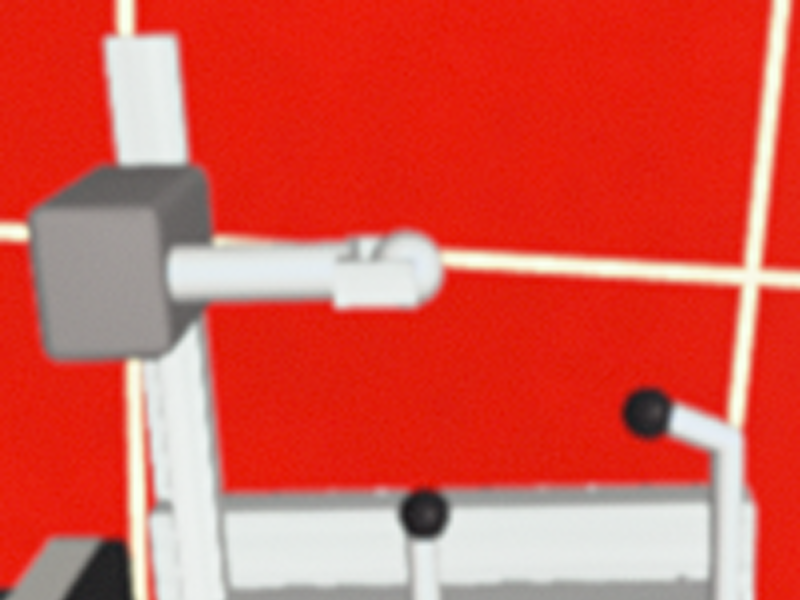

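servo_tool(increments="-38.4 -9.1 -4 0 0 -0.022 1; -38.4 -9.1 -4 0 0 0 1; -38.4 -9.1 -4 0 0 0 1; -38.4 -9.1 -4 0 0 0 1; -38.4 -9.1 -4 0 0 0 1; -38.4 -9.1 -4 0 0 0 1; -38.4 -9.1 -4 0 0 0 1; -38.4 -9.1 -4 0 0 0 1")

```text
time: 2.7
ee_pos: [0.5113, -0.2085, 0.2157]
orientation: [-2.112, -2.324, -0.002]
contact_force: [0.1, -0.1, -0.4]
gripper_width: 1.0
```

servo_tool(increments="-38.4 -9.1 -4 0 0 0 1; -38.4 -9.1 -4 0 0 0 1; 0 0 0 0 0 0 1; 0 0 0 0 0 0 1")

```text
time: 3.03
ee_pos: [0.4997, -0.2889, 0.2232]
orientation: [-2.122, -2.317, 0.001]
contact_force: [-0.3, 0.7, -0.9]
gripper_width: 1.002
```

```bash
python3 - <<'E'
from h import *
st=bot.get_state();print(st["ee_pos"],st["orientation"])
im=bot.camera("wrist")[:,:,::-1];cv2.imwrite("pics/w2.png",im)
np.save("w2.npy",np.r_[st["ee_pos"],st["orientation"]])
E
```

```text
[ 0.49974724 -0.28886897  0.22320296] [-2.12158795e+00 -2.31696675e+00  6.44263759e-04]
```

View pics/w2.png

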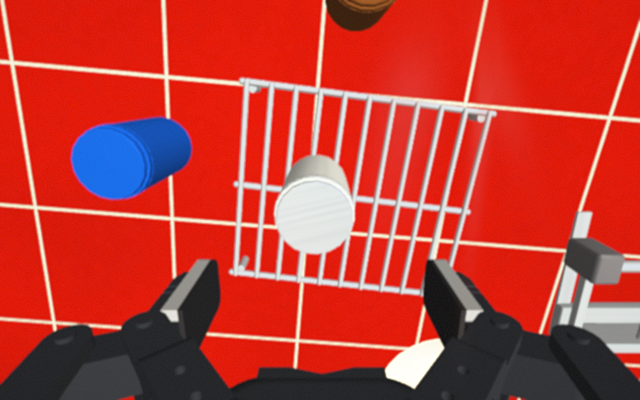

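```bash
python3 - <<'E'
from h import *
np.set_printoptions(precision=4,suppress=True)
v=np.load("w2.npy");W=campose("wrist",dict(ee_pos=v[:3],orientation=v[3:]))
im=cv2.imread("pics/w2.png")
hs=cv2.cvtColor(im,cv2.COLOR_BGR2HSV)
m=((hs[...,1]<70)).astype(np.uint8); m[:, :260]=0;m[:,370:]=0;m[:150]=0;m[262:]=0
m=cv2.morphologyEx(m,cv2.MORPH_OPEN,cv2.getStructuringElement(cv2.MORPH_ELLIPSE,(15,15)))
cs=max(cv2.findContours(m,0,cv2.CHAIN_APPROX_NONE)[0],key=cv2.contourArea)
print(cv2.boundingRect(cs))
p=cs[:,0,:]; lo=p[p[:,1]>212]; 
# lower half of the rim: cast onto the top plane and fit circle
for z in(.110,.120,.128):
    q=np.array([plane(W,(a+.0,b),z)[:2] for a,b in lo])
    s=np.linalg.lstsq(np.c_[2*q,np.ones(len(q))],(q**2).sum(1),rcond=None)[0]
    print(z,s[:2],np.sqrt(s[2]+s[:2]@s[:2]))
o=im.copy();cv2.drawContours(o,[cs],-1,(0,255,0),1)
cv2.imwrite("pics/w2c.png",cv2.resize(o[130:280,240:400],(640,600),interpolation=cv2.INTER_CUBIC))
E
```

```text
(275, 155, 80, 99)
0.11 [ 0.5188 -0.2927] 0.030567814687568324
0.12 [ 0.5151 -0.2928] 0.029369231636356595
0.128 [ 0.5122 -0.2929] 0.02841036519538365
```

View pics/w2c.png

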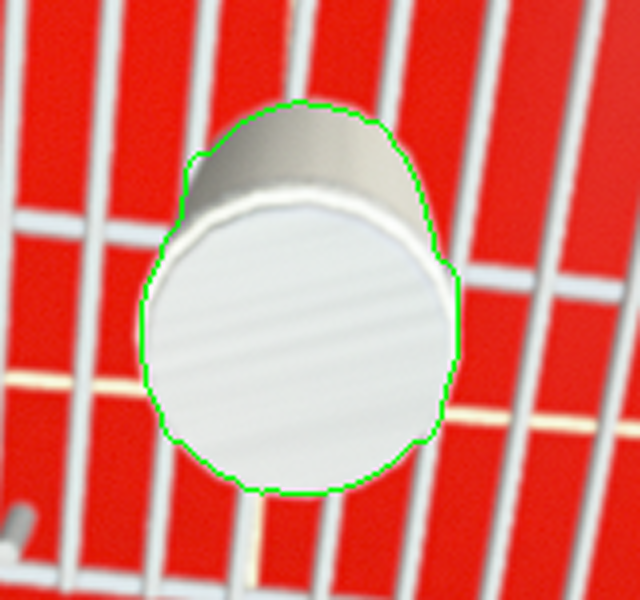

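```bash
python3 - <<'E'
from h import *
np.set_printoptions(precision=4,suppress=True)
v=np.load("w2.npy");W=campose("wrist",dict(ee_pos=v[:3],orientation=v[3:]))
T=campose("top");S=campose("scene")
c=(314.8,215.2)
print([plane(W,c,z)[:2] for z in(.115,.12,.128)])
print(tri((W,c),(T,(407.3,199.1))),tri((W,c),(S,(262.3,271.1))),tri((W,c),(T,(407.3,199.1)),(S,(262.3,271.1))))
# rack corners wires in the wrist view, top & scene
for z in(.0,.02,.028):
  a,b,d,e=[plane(W,p,z) for p in((244,80),(494,113),(232,272),(455,293))]
  print(z,np.linalg.norm(a-b),np.linalg.norm(a-d),np.linalg.norm(b-e))
# top-view fitted disk
im=cv2.imread("pics/top0.png");hs=cv2.cvtColor(im,cv2.COLOR_BGR2HSV)
m=(hs[...,1]<90).astype(np.uint8)*255
cv2.imwrite("pics/t0c.png",cv2.resize(np.hstack([im[180:220,380:430],cv2.merge([m]*3)[180:220,380:430]]),(800,320),interpolation=cv2.INTER_CUBIC))
E
```

```text
[array([ 0.5153, -0.2925]), array([ 0.5134, -0.2926]), array([ 0.5105, -0.2927])]
(array([ 0.5127, -0.2923,  0.121 ]), [np.float64(0.0005208137629424687), np.float64(0.0005208137629424786)]) (array([ 0.5158, -0.292 ,  0.114 ]), [np.float64(0.0004898734770171484), np.float64(0.0004898734770170918)]) (array([ 0.5148, -0.2926,  0.1148]), [np.float64(0.00045879826422469633), np.float64(0.0019516134412002305), np.float64(0.0015551337684886525)])
0.0 0.25446547352263554 0.21471712012916072 0.20991235627933647
0.02 0.24052341772906352 0.2029528598260451 0.19841134695774634
0.028 0.2349465954116347 0.19824715570479884 0.19381094322911024
```

View pics/t0c.png

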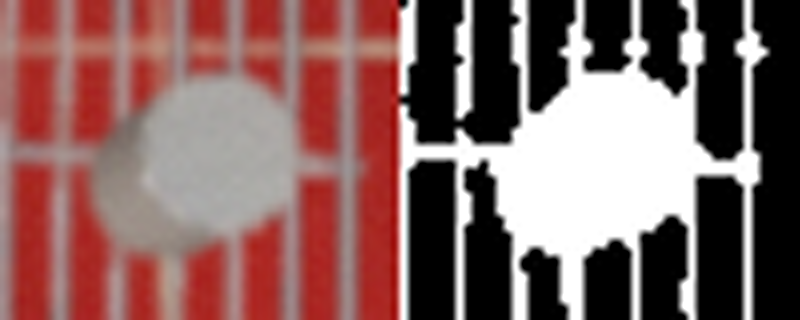

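servo_tool(increments="-2.4 6.2 10 0 0 0 1; -2.4 6.3 20 0 0 0 1; 0 0 30 0 0 0 1; 0 0 30 0 0 0 1; 0 0 30 0 0 0 1; 0 0 14 0 0 0 1; 0 0 0 0 0 0 1; 0 0 0 0 0 0 1", force=35)

```text
time: 3.75
ee_pos: [0.514, -0.2886, 0.0883]
orientation: [-2.112, -2.323, -0.001]
contact_force: [0.8, -1.1, -0.3]
gripper_width: 1.002
```

```bash
python3 - <<'E'
from h import *
st=bot.get_state();print(st["ee_pos"],st["orientation"])
im=bot.camera("wrist")[:,:,::-1];cv2.imwrite("pics/w3.png",im)
E
```

```text
[ 0.51396855 -0.28858345  0.08827207] [-2.11156313e+00 -2.32269343e+00 -1.10081724e-03]
```

View pics/w3.png

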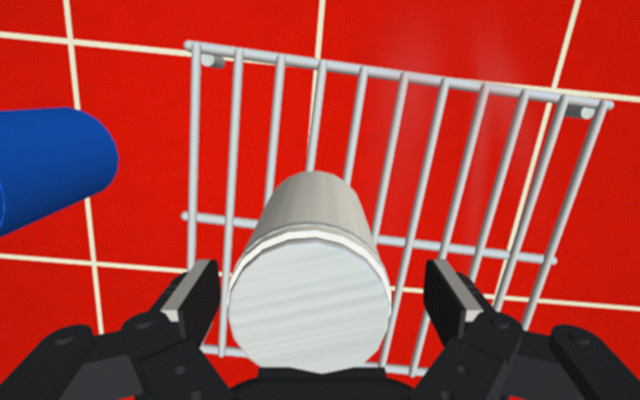

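servo_tool(increments="-4 -1 3 0 0 0 1; 0 0 0 0 0 0 1; 0 0 0 0 0 0 -1; 0 0 0 0 0 0 -1; 0 0 0 0 0 0 -1; 0 0 0 0 0 0 -1; 0 0 0 0 0 0 -1; 0 0 0 0 0 0 -1", force=35)

```text
time: 4.47
ee_pos: [0.513, -0.295, 0.0872]
orientation: [2.117, 2.32, 0.001]
contact_force: [-1.3, 2.0, 6.3]
gripper_width: 0.69
```

servo_tool(increments="0 0 0 0 0 0 -1; 0 0 0 0 0 0 -1; 0 0 -10 0 0 0 -1; 0 0 -20 0 0 0 -1; 0 0 0 0 0 0 -1; 0 0 0 0 0 0 -1")

```text
time: 4.97
ee_pos: [0.5129, -0.2959, 0.1167]
orientation: [2.117, 2.319, 0.0]
contact_force: [-0.4, 0.9, -5.0]
gripper_width: 0.691
```

```bash
python3 - <<'E'
from h import *
st=bot.get_state();print(st["ee_pos"],st["orientation"],st["contact_force"])
im=bot.camera("wrist")[:,:,::-1];cv2.imwrite("pics/w4.png",im)
E
```

```text
[ 0.51289686 -0.29593572  0.11672071] [2.11693622e+00 2.31862041e+00 2.37774815e-04] [-0.44405657  0.93776214 -4.98820735]
```

View pics/w4.png

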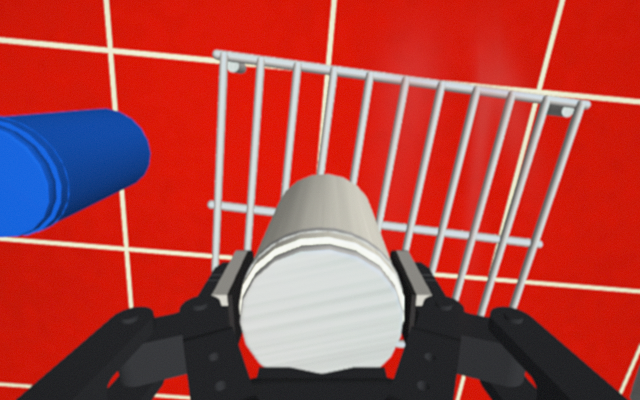

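servo_tool(increments="0 0 -10 0 0 0 -1; 12 0 -10 0 0 0 -1; 24 0 0 0 0 0 -1; 32 1 0 0 0 0 -1; 32 2 0 0 0 0 -1; 32 2 0 0 0 0 -1; 32 2 0 0 0 0 -1; 32 2 0 0 0 0 -1")

```text
time: 5.68
ee_pos: [0.5033, -0.0968, 0.137]
orientation: [-2.117, -2.321, -0.001]
contact_force: [0.5, 0.2, -4.7]
gripper_width: 0.694
```

servo_tool(increments="32 2 0 0 0 0 -1; 32 1 0 0 0 0 -1; 32 0 0 0 0 0 -1; 32 0 0 0 0 0 -1; 30 0 0 0 0 0 -1; 22 0 0 0 0 0 -1; 0 0 0 0 0 0 -1; 0 0 0 0 0 0 -1")

```text
time: 6.35
ee_pos: [0.4896, 0.0831, 0.1369]
orientation: [-2.111, -2.326, -0.002]
contact_force: [-0.2, -0.6, -4.7]
gripper_width: 0.692
```

```bash
python3 - <<'E'
from h import *
st=bot.get_state();print(st["ee_pos"],st["orientation"],st["contact_force"])
im=bot.camera("wrist")[:,:,::-1];cv2.imwrite("pics/w5.png",im)
im=bot.camera("scene")[:,:,::-1];cv2.imwrite("pics/s5.png",cv2.resize(im[100:260,240:440],(800,640))[:600])
E
```

```text
[0.48960506 0.08311233 0.13691723] [-2.11113656e+00 -2.32566860e+00 -1.81451733e-03] [-0.19246114 -0.57003751 -4.71933658]
```

View pics/w5.png

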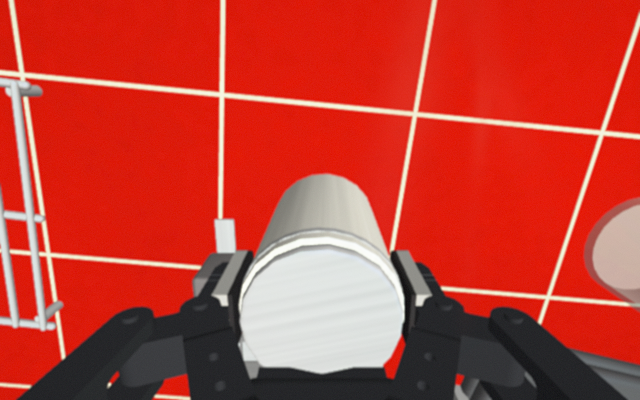

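View pics/s5.png

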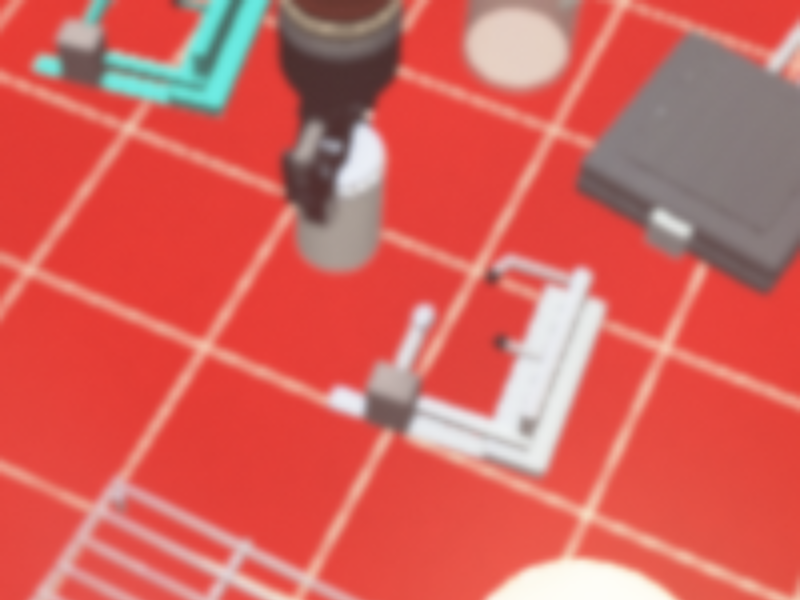

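servo_tool(increments="-3 2 10 0 0 0 -1; 0 0 20 0 0 0 -1; 0 0 20 0 0 0 -1; 0 0 13 0 0 0 -1; 0 0 8 0 0 0 -1; 0 0 0 0 0 0 -1; 0 0 0 0 0 0 -1")

```text
time: 7.03
ee_pos: [0.4927, 0.0765, 0.065]
orientation: [-2.119, -2.319, 0.001]
contact_force: [-0.3, 0.4, -4.1]
gripper_width: 0.692
```

servo_tool(increments="0 0 2 0 0 0 -1; 0 0 0 0 0 0 -1")

```text
time: 7.2
ee_pos: [0.4932, 0.0772, 0.0639]
orientation: [2.118, 2.319, 0.002]
contact_force: [-0.1, -0.1, -4.5]
gripper_width: 0.692
```

servo_tool(increments="0 0 2 0 0 0 -1; 0 0 0 0 0 0 -1")

```text
time: 7.37
ee_pos: [0.4927, 0.0774, 0.0616]
orientation: [2.117, 2.32, 0.001]
contact_force: [0.4, -0.6, -3.5]
gripper_width: 0.695
```

servo_tool(increments="2 0 1.5 0 0 0 -1; 0 0 0 0 0 0 -1")

```text
time: 7.53
ee_pos: [0.4923, 0.0799, 0.0598]
orientation: [-2.117, -2.321, -0.001]
contact_force: [-0.6, 1.1, -4.6]
gripper_width: 0.697
```

servo_tool(increments="0 0 1.5 0 0 0 -1; 0 0 0 0 0 0 -1")

```text
time: 7.7
ee_pos: [0.4926, 0.0799, 0.0592]
orientation: [2.117, 2.321, 0.001]
contact_force: [-1.7, 0.1, 3.7]
gripper_width: 0.695
```

servo_tool(increments="0 0 -0.6 0 0 0 -1; 0 0 0 0 0 0 -1")

```text
time: 7.87
ee_pos: [0.4926, 0.0796, 0.0593]
orientation: [2.117, 2.32, 0.001]
contact_force: [0.1, 0.4, 1.6]
gripper_width: 0.693
```

```bash
python3 - <<'E'
from h import *
np.set_printoptions(precision=4,suppress=True)
st=bot.get_state();print(st["ee_pos"],st["orientation"],st["contact_force"],R.from_rotvec(st["orientation"]).as_matrix())
im=bot.camera("scene")[:,:,::-1];cv2.imwrite("pics/s6.png",cv2.resize(im[120:220,280:400],(720,600),interpolation=cv2.INTER_CUBIC))
E
```

```text
[0.4926 0.0796 0.0593] [2.1173 2.3204 0.0013] [0.0585 0.4398 1.5966] [[-0.0914  0.9958  0.0008]
 [ 0.9958  0.0914  0.0004]
 [ 0.0003  0.0009 -1.    ]]
```

View pics/s6.png

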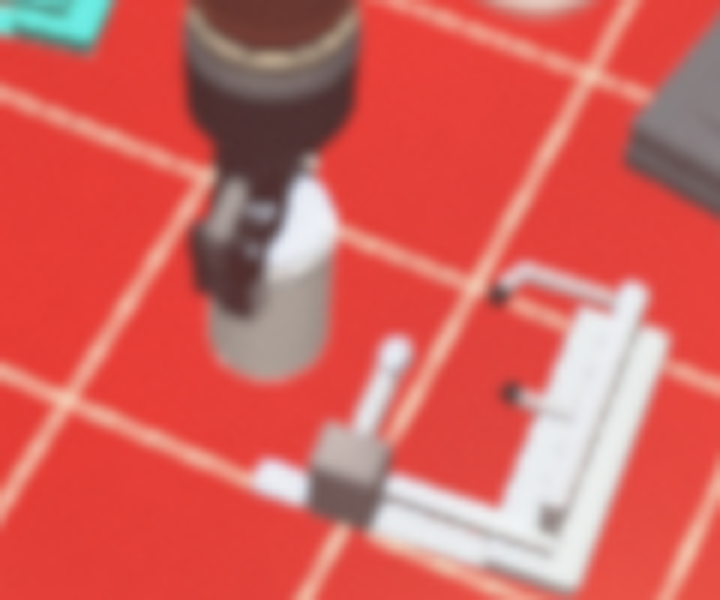

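servo_tool(increments="0.5 6 -0.3 0 0 0 -1; 0 8 0 0 0 0 -1; 0 8 0 0 0 0 -1; 0 8 0 0 0 0 -1; 0 8 0 0 0 0 -1; 0 6 0 0 0 0 -1; 0 5 0 0 0 0 -1; 0 5 0 0 0 0 -1")

```text
time: 8.58
ee_pos: [0.5436, 0.0863, 0.0593]
orientation: [-2.113, -2.317, 0.006]
contact_force: [-6.8, 2.8, 7.4]
gripper_width: 0.694
```

servo_tool(increments="0 5 0 0 0 0 -1; 0 5 0 0 0 0 -1; 0 5 0 0 0 0 -1; 0 4 0 0 0 0 -1")

```text
time: 8.92
ee_pos: [0.5657, 0.0895, 0.0593]
orientation: [-2.114, -2.321, -0.005]
contact_force: [-2.6, 2.7, 2.3]
gripper_width: 0.692
```

servo_tool(increments="-2.5 4 0 0 0 0 -1; 0 4 0 0 0 0 -1; 0 3 0 0 0 0 -1; 0 0 0 0 0 0 -1")

```text
time: 9.25
ee_pos: [0.5787, 0.0865, 0.0593]
orientation: [2.116, 2.32, 0.007]
contact_force: [2.3, 5.4, -2.1]
gripper_width: 0.694
```

```bash
python3 - <<'E'
from h import *
np.set_printoptions(precision=4,suppress=True)
st=bot.get_state();print(st["ee_pos"],st["orientation"],st["contact_force"],st["wrist_torque"])
im=bot.camera("scene")[:,:,::-1];cv2.imwrite("pics/s7.png",cv2.resize(im[140:220,310:400],(720,640),interpolation=cv2.INTER_CUBIC)[:600])
im=bot.camera("wrist")[:,:,::-1];cv2.imwrite("pics/w7.png",im)
E
```

```text
[0.5787 0.0865 0.0593] [2.1157 2.3199 0.0075] [ 2.3472  5.379  -2.0949] [ 1.1136 -0.4598  0.02  ]
```

View pics/s7.png

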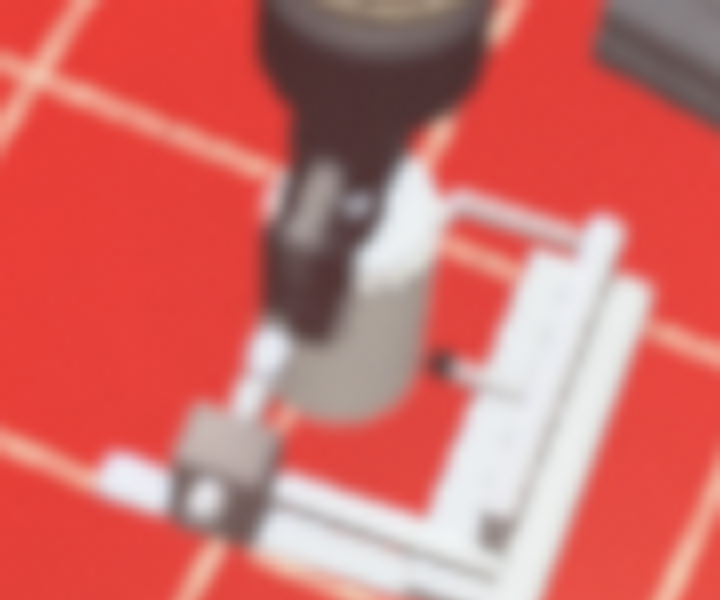

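View pics/w7.png

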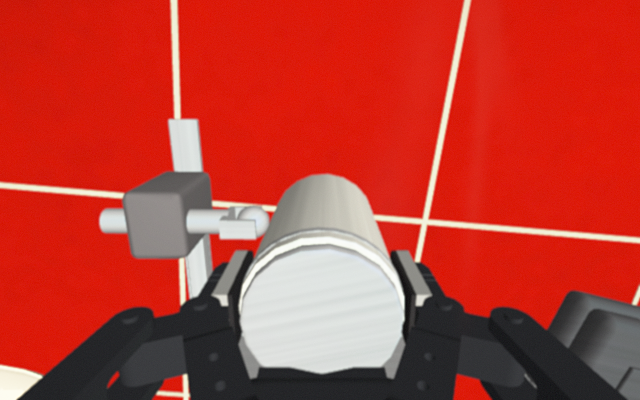

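servo_tool(increments="0 2 0 0 0 0 -1; 0 2 0 0 0 0 -1; 0 1.5 0 0 0 0 -1; 0 0 0 0 0 0 -1")

```text
time: 9.68
ee_pos: [0.5829, 0.0857, 0.0592]
orientation: [2.117, 2.319, 0.003]
contact_force: [2.4, 4.2, -1.5]
gripper_width: 0.692
```

servo_tool(increments="0 1 0 0 0 0 -1; 0 0 0 0 0 0 -1")

```text
time: 9.85
ee_pos: [0.5831, 0.0857, 0.0592]
orientation: [2.118, 2.32, 0.001]
contact_force: [1.5, 5.2, -1.5]
gripper_width: 0.689
```

servo_tool(increments="0 1 0 0 0 0 -1; 0 0 0 0 0 0 -1")

```text
time: 10.02
ee_pos: [0.5839, 0.0856, 0.0592]
orientation: [2.118, 2.32, 0.0]
contact_force: [2.1, 4.4, -2.2]
gripper_width: 0.694
```

servo_tool(increments="1 1 0 0 0 0 -1; 0.5 0 0 0 0 0 -1; 0 0 0 0 0 0 -1")

```text
time: 10.27
ee_pos: [0.5849, 0.087, 0.0592]
orientation: [2.117, 2.32, 0.0]
contact_force: [2.2, 2.6, -2.4]
gripper_width: 0.695
```

servo_tool(increments="0 1 0 0 0 0 -1; 0 0 0 0 0 0 -1")

```text
time: 10.43
ee_pos: [0.5856, 0.0872, 0.0592]
orientation: [2.118, 2.32, -0.0]
contact_force: [1.7, 3.3, -2.6]
gripper_width: 0.691
```

servo_tool(increments="0 1 0 0 0 0 -1; 0 0 0 0 0 0 -1")

```text
time: 10.6
ee_pos: [0.5868, 0.0873, 0.0592]
orientation: [2.118, 2.32, 0.0]
contact_force: [1.2, 4.0, -3.6]
gripper_width: 0.69
```

servo_tool(increments="0 1 0 0 0 0 -1; 0 0 0 0 0 0 -1")

```text
time: 10.77
ee_pos: [0.5878, 0.0875, 0.0592]
orientation: [2.118, 2.32, 0.0]
contact_force: [2.1, 3.2, -2.2]
gripper_width: 0.693
```

servo_tool(increments="0 1 0 0 0 0 -1; 0 0 0 0 0 0 -1")

```text
time: 10.93
ee_pos: [0.588, 0.0875, 0.0592]
orientation: [-2.117, -2.32, 0.002]
contact_force: [0.7, 4.3, -0.8]
gripper_width: 0.69
```

servo_tool(increments="0 1 0 0 0 0 -1; 0 0 0 0 0 0 -1")

```text
time: 11.1
ee_pos: [0.5883, 0.0876, 0.0592]
orientation: [-2.117, -2.319, 0.004]
contact_force: [-1.7, 3.0, 1.1]
gripper_width: 0.694
```

servo_tool(increments="0 -0.5 0 0 0 0 1; 0 0 0 0 0 0 1; 0 0 0 0 0 0 1; 0 0 0 0 0 0 1; 0 0 0 0 0 0 1; 0 0 0 0 0 0 1")

```text
time: 11.6
ee_pos: [0.5891, 0.0872, 0.0592]
orientation: [2.118, 2.32, -0.001]
contact_force: [0.6, -0.1, -0.8]
gripper_width: 1.002
```

```bash
python3 - <<'E'
from h import *
np.set_printoptions(precision=4,suppress=True)
st=bot.get_state();print(st["ee_pos"],st["orientation"],st["contact_force"],st["wrist_torque"])
im=bot.camera("scene")[:,:,::-1];cv2.imwrite("pics/s8.png",cv2.resize(im[140:220,310:400],(720,640),interpolation=cv2.INTER_CUBIC)[:600])
im=bot.camera("wrist")[:,:,::-1];cv2.imwrite("pics/w8.png",im)
E
```

```text
[0.5891 0.0872 0.0592] [ 2.1181  2.3197 -0.0006] [ 0.646  -0.0891 -0.7781] [ 0.0434  0.0118 -0.0688]
```

View pics/s8.png

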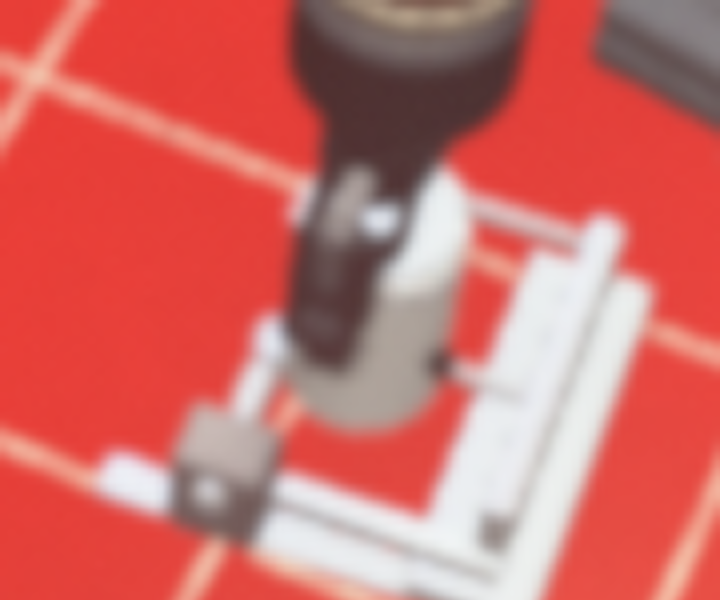

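View pics/w8.png

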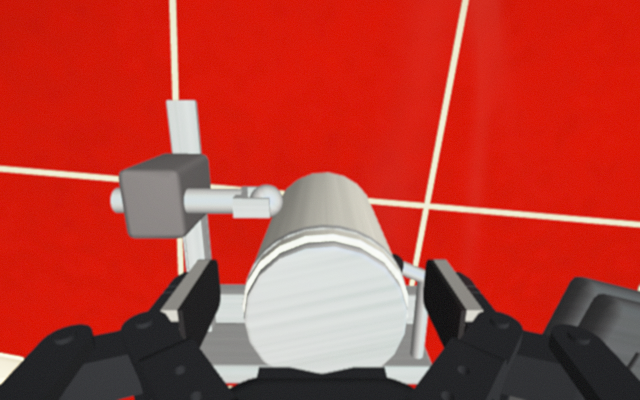

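servo_tool(increments="0 0 -10 0 0 0 1; 0 0 -25 0 0 0 1; 0 0 -30 0 0 0 1; 0 0 -20 0 0 0 1; 2 -20 0 0 0 0 -1; 2 -24 0 0 0 0 -1; 0 -20 0 -0.085 0 0 -1; 0 0 0 -0.085 0 0 -1", force=40)

```text
time: 12.37
ee_pos: [0.5217, 0.0856, 0.1449]
orientation: [2.036, 2.232, 0.191]
contact_force: [-0.1, -0.5, -0.9]
gripper_width: 0.456
```

servo_tool(increments="0 0 0 0 0 0 -1; 0 0 0 0 0 0 -1; 0 0 0 0 0 0 -1; 0 0 0 0 0 0 -1; 0 0 0 0 0 0 -1")

```text
time: 12.78
ee_pos: [0.5266, 0.086, 0.1444]
orientation: [2.037, 2.23, 0.192]
contact_force: [0.3, -1.1, 0.1]
gripper_width: 0.002
```

```bash
python3 - <<'E'
from h import *
np.set_printoptions(precision=4,suppress=True)
st=bot.get_state();print(st["ee_pos"],st["contact_force"]);print(R.from_rotvec(st["orientation"]).as_matrix())
np.save("w9.npy",np.r_[st["ee_pos"],st["orientation"]])
im=bot.camera("wrist")[:,:,::-1];cv2.imwrite("pics/w9.png",im)
E
```

```text
[0.5266 0.086  0.1444] [ 0.2827 -1.0598  0.1306]
[[-0.0906  0.9813  0.1695]
 [ 0.9959  0.0892  0.0157]
 [ 0.0002  0.1703 -0.9854]]
```

View pics/w9.png

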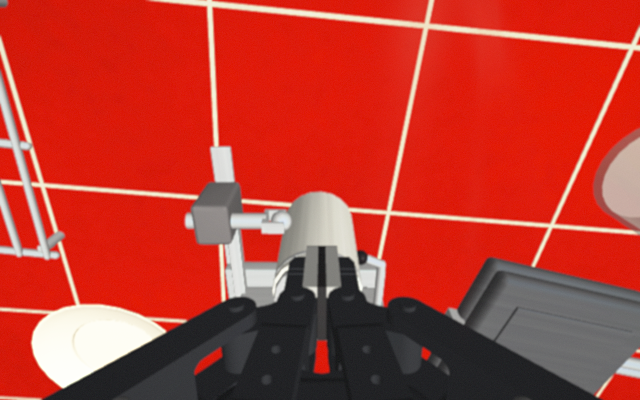

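servo_tool(increments="0 -2.5 15 0 0 0 -1; 0 -5.1 30 0 0 0 -1; 0 -5.1 30 0 0 0 -1; 0 -3.7 21.4 0 0 0 -1; 0 -1.7 10 0 0 0 -1; 0 0 0 0 0 0 -1; 0 0 0 0 0 0 -1")

```text
time: 13.42
ee_pos: [0.5257, 0.0859, 0.0363]
orientation: [2.037, 2.231, 0.19]
contact_force: [0.3, -0.1, 0.6]
gripper_width: -0.001
```

```bash
python3 - <<'E'
from h import *
np.set_printoptions(precision=4,suppress=True)
st=bot.get_state();print(st["ee_pos"],st["contact_force"]);
im=bot.camera("scene")[:,:,::-1];cv2.imwrite("pics/s10.png",cv2.resize(im[140:220,310:400],(720,640),interpolation=cv2.INTER_CUBIC)[:600])
im=bot.camera("wrist")[:,:,::-1];cv2.imwrite("pics/w10.png",im)
E
```

```text
[0.5257 0.0859 0.0363] [ 0.2708 -0.1104  0.5795]
```

View pics/w10.png

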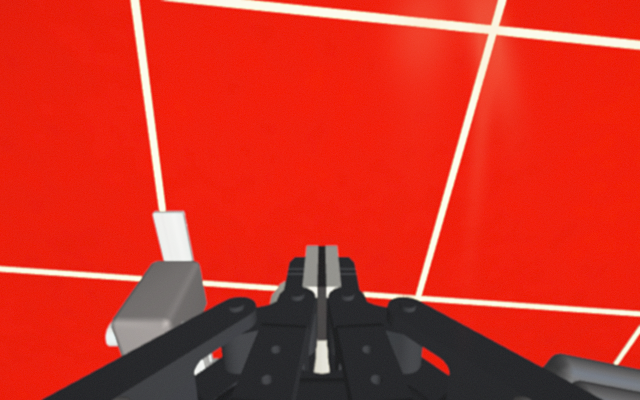

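View pics/s10.png

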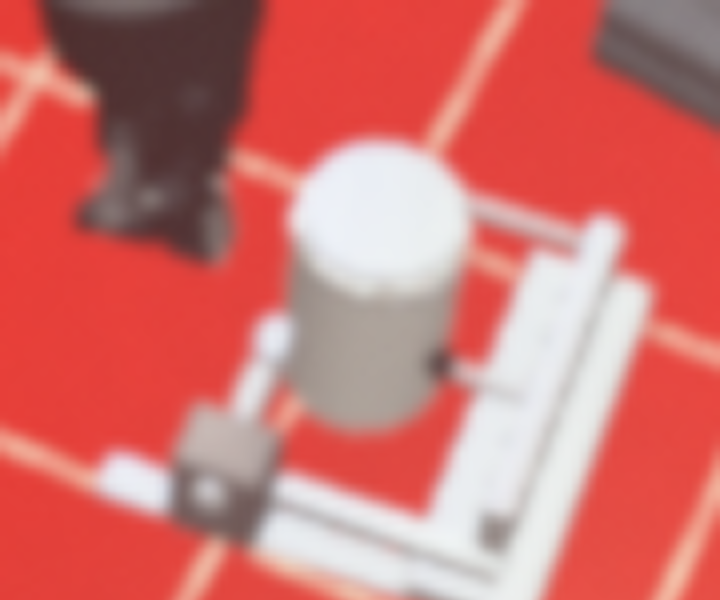

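servo_tool(increments="0 6 1 0 0 0 -1; 0 6 1 0 0 0 -1; 0 3 0.5 0 0 0 -1; 0 0 0 0 0 0 -1")

```text
time: 13.85
ee_pos: [0.5421, 0.0874, 0.0372]
orientation: [2.036, 2.229, 0.194]
contact_force: [-0.1, 0.2, -0.5]
gripper_width: 0.002
```

servo_tool(increments="0 1 0.17 0 0 0 -1; 0 1 0.17 0 0 0 -1; 0 0 0 0 0 0 -1")

```text
time: 14.1
ee_pos: [0.5422, 0.0874, 0.0363]
orientation: [2.037, 2.231, 0.19]
contact_force: [-0.4, 0.5, -0.2]
gripper_width: 0.002
```

servo_tool(increments="0 1 0.17 0 0 0 -1; 0 0 0 0 0 0 -1")

```text
time: 14.27
ee_pos: [0.5433, 0.0875, 0.0363]
orientation: [2.037, 2.232, 0.19]
contact_force: [0.3, 0.4, -0.6]
gripper_width: -0.001
```

servo_tool(increments="0 1 0.17 0 0 0 -1; 0 0 0 0 0 0 -1")

```text
time: 14.43
ee_pos: [0.5444, 0.0876, 0.0364]
orientation: [2.037, 2.231, 0.19]
contact_force: [0.5, 0.4, 0.1]
gripper_width: -0.0
```

servo_tool(increments="0 1 0.17 0 0 0 -1; 0 0 0 0 0 0 -1")

```text
time: 14.6
ee_pos: [0.5454, 0.0877, 0.0364]
orientation: [2.037, 2.231, 0.19]
contact_force: [-0.5, -1.1, 0.2]
gripper_width: -0.002
```

servo_tool(increments="0 1 0.17 0 0 0 -1; 0 0 0 0 0 0 -1")

```text
time: 14.77
ee_pos: [0.5465, 0.0878, 0.0364]
orientation: [2.036, 2.231, 0.19]
contact_force: [0.6, 0.2, -1.1]
gripper_width: -0.002
```

servo_tool(increments="0 0.7 0.12 0 0 0 -1; 0 0 0 0 0 0 -1")

```text
time: 14.93
ee_pos: [0.5471, 0.0879, 0.0364]
orientation: [2.037, 2.231, 0.19]
contact_force: [0.3, 0.2, -0.4]
gripper_width: 0.001
```

servo_tool(increments="0 0.7 0.12 0 0 0 -1; 0 0 0 0 0 0 -1")

```text
time: 15.1
ee_pos: [0.5478, 0.0879, 0.0364]
orientation: [2.037, 2.231, 0.19]
contact_force: [0.5, 0.3, 0.3]
gripper_width: -0.003
```

servo_tool(increments="0 0.7 0.12 0 0 0 -1; 0 0 0 0 0 0 -1")

```text
time: 15.27
ee_pos: [0.5485, 0.088, 0.0364]
orientation: [2.037, 2.231, 0.19]
contact_force: [-0.2, 0.1, 0.0]
gripper_width: -0.005
```

servo_tool(increments="0 0.7 0.12 0 0 0 -1; 0 0 0 0 0 0 -1")

```text
time: 15.43
ee_pos: [0.5492, 0.088, 0.0364]
orientation: [2.036, 2.231, 0.19]
contact_force: [-0.8, -0.8, 0.0]
gripper_width: -0.002
```

servo_tool(increments="0 0.7 0.12 0 0 0 -1; 0 0 0 0 0 0 -1")

```text
time: 15.6
ee_pos: [0.5494, 0.088, 0.0362]
orientation: [2.037, 2.232, 0.189]
contact_force: [-1.3, -0.2, -0.2]
gripper_width: -0.001
```

servo_tool(increments="0 0.5 0.08 0 0 0 -1; 0 0 0 0 0 0 -1")

```text
time: 15.77
ee_pos: [0.5495, 0.088, 0.0362]
orientation: [2.037, 2.232, 0.188]
contact_force: [-1.4, 0.6, 0.8]
gripper_width: -0.001
```

servo_tool(increments="0 0.7 0.12 0 0 0 -1; 0 0 0 0 0 0 -1; 0 0 0 0 0 0 -1")

```text
time: 16.02
ee_pos: [0.5497, 0.088, 0.0361]
orientation: [2.038, 2.233, 0.187]
contact_force: [-3.7, -0.2, 3.0]
gripper_width: -0.001
```

servo_tool(increments="0 0.7 0.12 0 0 0 -1; 0 0 0 0 0 0 -1; 0 0 0 0 0 0 -1")

```text
time: 16.27
ee_pos: [0.5498, 0.088, 0.0359]
orientation: [2.038, 2.233, 0.185]
contact_force: [-5.6, -0.6, 3.8]
gripper_width: 0.001
```

servo_tool(increments="0 0.7 0.05 0 0 0 -1; 0 0 0 0 0 0 -1; 0 0 0 0 0 0 -1")

```text
time: 16.52
ee_pos: [0.5499, 0.088, 0.036]
orientation: [2.039, 2.234, 0.184]
contact_force: [-5.9, -0.2, 4.6]
gripper_width: -0.001
```

servo_tool(increments="0 0.7 0.05 0 0 0 -1; 0 0 0 0 0 0 -1; 0 0 0 0 0 0 -1")

```text
time: 16.77
ee_pos: [0.5499, 0.088, 0.0359]
orientation: [2.039, 2.235, 0.182]
contact_force: [-7.2, -0.5, 5.8]
gripper_width: 0.002
```

servo_tool(increments="0 0.8 0 0 0 0 -1; 0 0 0 0 0 0 -1; 0 0 0 0 0 0 -1")

```text
time: 17.02
ee_pos: [0.55, 0.0879, 0.0359]
orientation: [2.04, 2.236, 0.18]
contact_force: [-9.0, 0.1, 6.4]
gripper_width: 0.001
```

servo_tool(increments="0 0.8 0 0 0 0 -1; 0 0 0 0 0 0 -1; 0 0 0 0 0 0 -1")

```text
time: 17.27
ee_pos: [0.55, 0.0879, 0.0359]
orientation: [2.04, 2.236, 0.179]
contact_force: [-9.7, -1.2, 7.5]
gripper_width: -0.006
```

servo_tool(increments="0 0.8 -0.1 0 0 0 -1; 0 0 0 0 0 0 -1; 0 0 0 0 0 0 -1")

```text
time: 17.52
ee_pos: [0.5501, 0.088, 0.0359]
orientation: [2.041, 2.237, 0.177]
contact_force: [-9.9, -1.1, 7.5]
gripper_width: 0.003
```

servo_tool(increments="0 0.3 0 0 0 0 -1; 0 0 0 0 0 0 -1; 0 0 0 0 0 0 -1; 0 0 0 0 0 0 -1")

```text
time: 17.85
ee_pos: [0.5501, 0.0879, 0.0359]
orientation: [2.041, 2.238, 0.176]
contact_force: [-10.8, -1.1, 8.0]
gripper_width: 0.001
```

servo_tool(increments="0 0 0 0 0 0 -1; 0 0 0 0 0 0 -1; 0 0 0 0 0 0 -1; 0 0 0 0 0 0 -1")

```text
time: 18.18
ee_pos: [0.5501, 0.0879, 0.0359]
orientation: [2.041, 2.237, 0.176]
contact_force: [-10.5, -0.9, 7.6]
gripper_width: -0.002
```

servo_tool(increments="0 0.5 0 0 0 0 -1; 0 0 0 0 0 0 -1; 0 0 0 0 0 0 -1; 0 0 0 0 0 0 -1; 0 0 0 0 0 0 -1")

```text
time: 18.6
ee_pos: [0.5501, 0.088, 0.0359]
orientation: [2.042, 2.238, 0.175]
contact_force: [-11.7, -0.7, 8.6]
gripper_width: 0.002
```

servo_tool(increments="0 0 0 0 0 0 -1; 0 0 0 0 0 0 -1; 0 0 0 0 0 0 -1; 0 0 0 0 0 0 -1")

```text
time: 18.93
ee_pos: [0.5501, 0.0879, 0.0359]
orientation: [2.042, 2.238, 0.175]
contact_force: [-12.1, -0.2, 8.3]
gripper_width: 0.003
```

```bash
python3 - <<'E'
from h import *
np.set_printoptions(precision=4,suppress=True)
st=bot.get_state();print(st["ee_pos"],st["contact_force"]);
im=bot.camera("scene")[:,:,::-1];cv2.imwrite("pics/s11.png",cv2.resize(im[140:220,310:400],(720,640),interpolation=cv2.INTER_CUBIC)[:600])
E
```

```text
[0.5501 0.0879 0.0359] [-12.0654  -0.2484   8.3401]
```

View pics/s11.png

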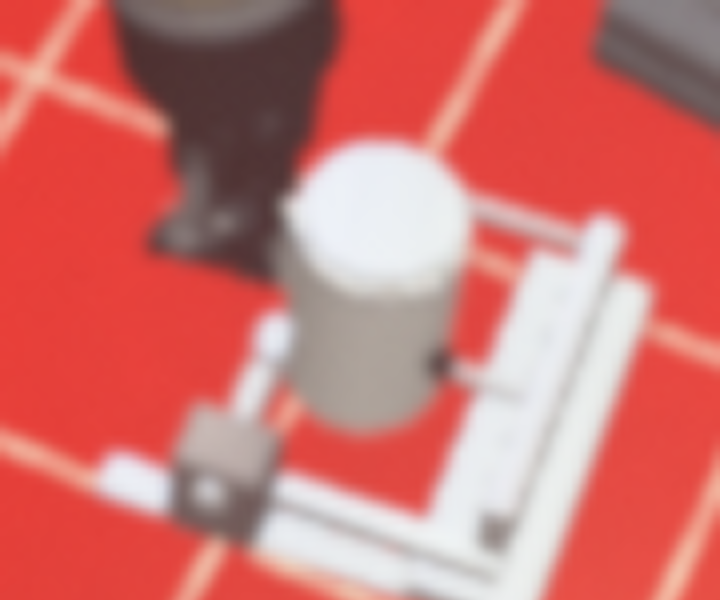

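servo_tool(increments="0 -2 -0.1 0 0 0 -1; 0 -3 -0.3 0 0 0 -1; 0 -4 -0.6 0 0 0 -1; 0 -8 -1.4 0 0 0 -1; 0 -12 -2 0 0 0 -1; 0 -14 -10 0 0 0 -1; 0 -14 -25 0 0 0 -1; 0 0 -30 0.085 0 0 -1")

```text
time: 19.65
ee_pos: [0.4794, 0.0812, 0.0895]
orientation: [2.077, 2.281, 0.087]
contact_force: [-0.5, 0.4, -1.8]
gripper_width: -0.001
```

servo_tool(increments="0 0 -30 0.085 0 0 -1; 0 0 -35 0 0 0 -1; 0 12 -35 0 0 0 -1; 0 10 0 0 0 0 -1; 0 0 0 0 0 0 -1; 0 0 0 0 0 0 -1")

```text
time: 20.15
ee_pos: [0.5076, 0.084, 0.1891]
orientation: [2.11, 2.31, 0.021]
contact_force: [-0.7, 0.2, 0.2]
gripper_width: -0.003
```

```bash
python3 - <<'E'
from h import *
np.set_printoptions(precision=4,suppress=True)
st=bot.get_state();print(st["ee_pos"],st["orientation"],st["contact_force"]);
np.save("w12.npy",np.r_[st["ee_pos"],st["orientation"]])
im=bot.camera("wrist")[:,:,::-1];cv2.imwrite("pics/w12.png",im)
im=bot.camera("scene")[:,:,::-1];cv2.imwrite("pics/s12f.png",im);cv2.imwrite("pics/s12.png",cv2.resize(im[140:220,310:400],(720,640),interpolation=cv2.INTER_CUBIC)[:600])
E
```

```text
[0.5076 0.084  0.1891] [2.1098 2.3096 0.0212] [-0.6519  0.2399  0.1667]
```

View pics/w12.png

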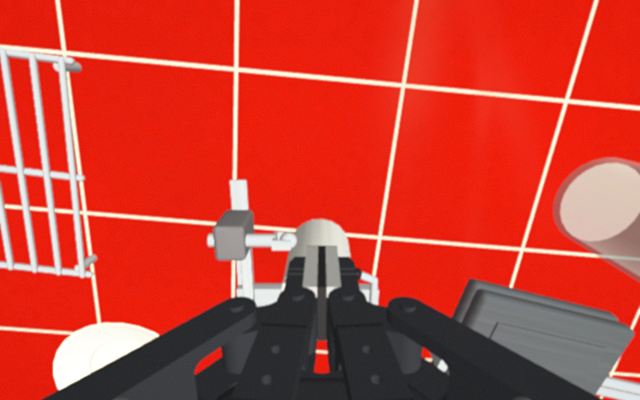

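View pics/s12.png

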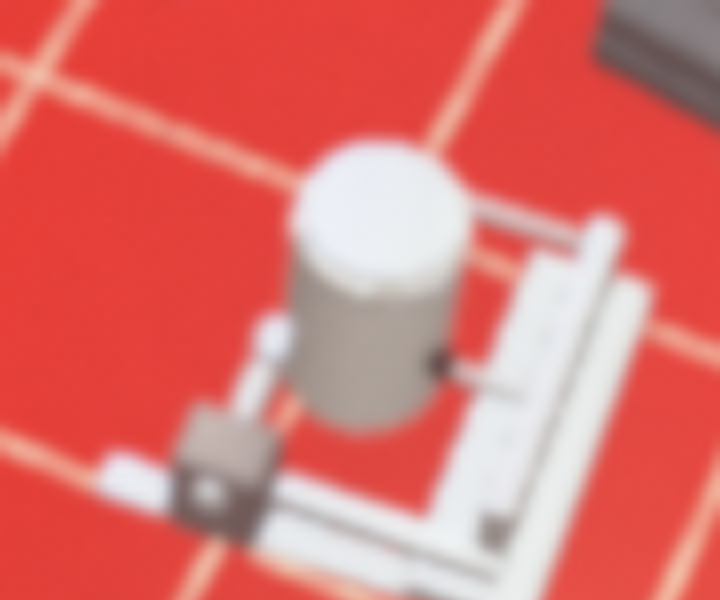

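servo_tool(increments="0 0 -35 0 0 0 -1; 0 10 -25 0 0 0 -1; 0 35 0 0 0 0 -1; 0 35 0 0 0 0 -1; 0 30 0 0 0 0 -1; 0 0 0 0 0 0 -1; 0 0 0 0 0 0 -1")

```text
time: 20.83
ee_pos: [0.6155, 0.0939, 0.2485]
orientation: [2.112, 2.312, 0.015]
contact_force: [-0.8, -0.1, -0.5]
gripper_width: 0.002
```

```bash
python3 - <<'E'
from h import *
np.set_printoptions(precision=4,suppress=True)
st=bot.get_state();print(st["ee_pos"],st["orientation"],st["contact_force"]);
np.save("w13.npy",np.r_[st["ee_pos"],st["orientation"]])
im=bot.camera("wrist")[:,:,::-1];cv2.imwrite("pics/w13.png",im)
cv2.imwrite("pics/w13c.png",cv2.resize(im[100:280,180:420],(800,600),interpolation=cv2.INTER_CUBIC))
E
```

```text
[0.6155 0.0939 0.2485] [2.1119 2.3124 0.0147] [-0.82   -0.0809 -0.4631]
```

View pics/w13c.png

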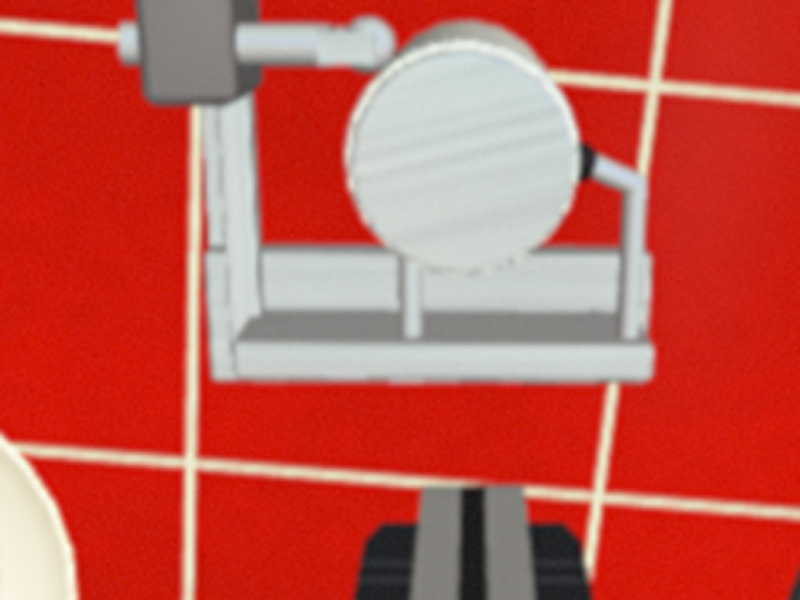

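```bash
python3 - <<'E'
from h import *
np.set_printoptions(precision=4,suppress=True)
v=np.load("w13.npy");W=campose("wrist",dict(ee_pos=v[:3],orientation=v[3:]))
v=np.load("w1.npy");W1=campose("wrist",dict(ee_pos=v[:3],orientation=v[3:]))
y=np.radians(4.9);Rz=np.array([[np.cos(y),-np.sin(y)],[np.sin(y),np.cos(y)]])
H=lambda p:Rz.T@(p[:2]-[.5885,.0884])
print("can",H(plane(W,(318.9,147.1),.1)),plane(W,(318.9,147.1),.1))
print("roll now",H(plane(W,(291,112.6),.042)),"roll before",H(plane(W1,(185+405/4,125+268/4),.042)))
print("block edge now",H(plane(W,(180+235*.3,100+95*.3),.052)),"before",H(plane(W1,(185+160/4,125+355/4),.052)))
E
```

```text
can [-0.0011  0.001 ] [0.5873 0.0893 0.1   ]
roll now [-0.0247 -0.0265] roll before [-0.0243 -0.016 ]
block edge now [-0.0105 -0.0646] before [-0.0095 -0.0666]
```

```bash
python3 -c "
from workcell import bot
bot.job_done()"
```

```text
the job is handed in; nothing more can be done
```

The sugar canister is standing upright in the grey spring holder, seated against the stops, and I handed the job in at about 21 s of the 64 s allowed; no verdict is given on hand-in.

**What I did:** I took the aluminium canister off the rack, stood it at the mouth, and slid it past the plunger until I felt the back stop. I then let go, pushed low at about 36–38 mm height with closed fingers, and backed away. The push peaked at about 12 N horizontally and stayed at 11.7–12.1 N for at least 0.4 s. Before that it had held around 10.5 N for 0.7 s.

**Last checks:**
- **Position:** the last wrist picture puts the canister's axis about 1 mm in x and y from the seat position I measured from the stop balls.
- **Plunger:** its travel came out at about 10.5–12.5 mm, against 11.5 mm expected when seated. The two estimates differ by 2 mm.
- **Upright and clear:** the canister looks upright in the scene picture, and the robot is touching nothing.
- **Bystanders:** the jug, plate and pan were never touched.

**What disagreed:**
- **Rack height:** the camera estimates of the canister's top on the rack varied from 0.114 to 0.128 m. The put-down height agreed with the given rack height of 28 mm.
- **Downward force while pushing:** the fingers also pressed down with about 8 N, so the total force on the tool was about 14.7 N, still under 16 N.

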